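# Lock out the disc sander, then gauge the disc gap

### The arm

A 6-joint arm with a two-finger parallel gripper is mounted at the origin on the work surface. World frame = base frame: x ahead of the robot, y to its left, z up, the work surface at z = 0. Lengths are in m, angles in degrees, forces in N, time in s.
With the tool pointing down it reaches from about 0.25 to 0.725 m from the base axis. Payload 9.7 kg.
Tool frame: the origin (TCP) lies on the centre line of the jaws, within the pads' length; the fingertips stand bot.nose_length ahead of it and the grasp point (between the pads) lies 11 mm behind it (bot.nose_length is the distance from the TCP to the fingertips, in m); z points along the fingers, y is the line along which they close (so a half turn about z gives the same grasp; the last joint's range is limited). The gripper opens to 85 mm and grips with 20 to 120 N. Pads are 22 mm wide; open, the fingers measure 114 mm over their backs; the gripper's body (76 mm by 85 mm) begins 54 mm behind the grasp point. The pads swing forward as they close: fully open they stand 13 mm farther back than shut.
Start: joints at [-67.609, 4.979, 10.078, 95.1, 0, 90], TCP at [0.21, -0.509, 0.239] pointing down, gripper open.
Joint ranges: [-179.16, 179.16], [-48.56, 103.87], [-65.8, 70.77], [-126.05, 130.52], [-82.76, 87.17], [-180, 180]. Speed limits (degrees/s): [127.2, 127.2, 147.25, 180, 180, 180].

### API

Orientations are given as [roll, pitch, yaw] about the fixed x, y, z axes, in that order (R = Rz(yaw) Ry(pitch) Rx(roll)).
In Python, from workcell import bot gives the robot as it stands. The module is installed in compiled form; this text tells all that it offers.
- The arm moves only by the shell command python3 -m inch 'ROWS' [OPENING] [FORCE]. ROWS is JSON, a list of rows, each a list of 4 numbers: the shift along the world's x, y, z in cm, then the turn about the world's z in degrees. A call has exactly 8 rows; each row is the pose to reach, as a shift and turn from the pose commanded when the call began; what a row does not reach only later rows make up. A row lasts 1/8 s, in which the tool goes at most 62.5 mm and 10.7 degrees, less where a joint would pass 70% of its speed; a pose out of reach is approached as far as the arm can. A call with a gripper value outside its range is refused whole. OPENING is the finger opening in cm, from 0 to 8.54, set as the call begins (- or left out, the last holds). The fingers move at their own pace and stop on an object; FORCE is the grip in N (left out, the last holds). Time passes only in rows, so rows that repeat a pose let the fingers close, or fill a call up. It gives the time, the measured TCP pose, the force, the opening and the grip force at its end, in the units of the state.
- bot.get_obs(): the state, without advancing time (a new reading comes with each control period).
- bot.camera(name): name is "scene" or "top"; returns a dict with "img" (420x560x3 uint8, red, green, blue), "fovy" (degrees; the focal length in pixels is half the picture's height over the tangent of half this angle, whatever the lens; pixels are square), "cx", "cy" (the principal point, pixels), "R" (3x3) and "t" (3): a world point X has camera coordinates R X + t. Camera axes: x right, y down, z forward; pixel columns grow to the right and rows downward; lengths in m; the calibration is good to about 2 mm. A picture is of the moment at which its call begins. There is no depth.
- bot.job_done(): hands the job in; it is judged then, once.
Trained networks look in a picture, given as the dict that the camera call returned (one of the last four; its "shot" number tells which), for a name from the list of things; names that differ only in an ending like _2 or _b are one class to them, and where a whole thing is asked for, a point or a joint stands for the part that bears it (a point fixed in the world has none). Each returns a list of dicts, best first, with "score" (0 to 1); they miss things now and then, are a little off and sometimes report something else, mostly with a low value. They report only what shows in the picture. A call takes as long as a camera call. They do not tell look-alikes from the thing itself.
- bot.find_in(thing, picture): "point" ([column, row] in pixels, amid what is visible of it).
- bot.landmark_of(thing, picture): "point" ([column, row] in pixels: a listed point, or the origin of a listed thing).
The state is a dict: "time": time; "q": joint angles; "qd": joint speeds; "joint_efforts": joint torques, N m; "ee_pos": TCP position; "tcp_rot": TCP orientation; "wrist_force": force on the tool from outside, world axes, zero at the start; "torque": the same for the moment, N m; "opening": finger opening in m; "grasp_force": force on a finger pad.
Only numpy, scipy, OpenCV 4.12 (cv2) and the standard library are available. Lean on these libraries where they do the work, as an engineer would, in place of code of your own. Each camera call takes 0.05 s, during which the arm holds its last target. There are 200 camera calls.

### The job

Make the disc sander safe and gauge its table gap: push the yellow key fully into the key barrel on the switch box and turn it clockwise to its stop, and leave it there. Then slide the red-handled taper gauge, upright and flat back towards the disc, down into the gap between the sanding disc and the brass strip at the edge of the sander's table until it drags snugly on both, the strip just giving way but well short of its stop, and finish while still holding the gauge still at that depth. Leave everything else on the bench alone.

Things in the scene. Friction and masses are not known exactly. Their poses are not given: they have to be found in the camera images.
- key_bow (a point): centre of the yellow grip of the lockout key, which stands upright in a low wooden block (54 x 50 x 40 mm high). Key z up: grip 32 (x) x 10 (y) x 46 mm high, its lower end 23 mm below this point; under it a steel flange 22 x 16 x 3 mm, then a flat shank 12.5 (x) x 6.5 (y) mm and 28 mm long, its lowest 6 mm tapering to about 9 x 3 mm. The flange rests on the block. 50 g
- key_tip (a point): lower end of the key's shank, on its axis, 54 mm below the centre of the grip; same axes as the key. When fully in, it is 28 mm below the slot's mouth
- slot (a point): mouth of the slot in the top of the round brass key barrel (48 mm across, 34 mm high) on the black switch box over the sander's motor. Slot 15 (x) x 9 (y) mm, 30 mm deep, straight down; these axes turn with the barrel, z up. Either way round of the key fits. A small red mark lies on the +x side of the rim
- lock (a joint): angle of the key barrel: 0 at the start, grows clockwise seen from above, stop at 1.2 rad; light friction (0.05 N m), stays where left. The key has about 0.25 rad of play in the slot
- gauge_handle (a point): centre of the red handle of the taper gauge, a steel wedge blade with its tip down, hanging in a wooden stand (75 x 62 x 132 mm high, slot open to the top) with the handle's lower end resting on the stand. Gauge axes: z up along the blade, +x from the flat back to the sloping face, y across the blade's width. Handle 26 (x) x 22 (y) x 60 mm high; 120 g
- gauge_tip (a point): lower end of the gauge's blade, in the plane of its flat back, mid width; 155 mm below the handle's centre and 6 mm to its -x side. Same axes. Blade 16 mm wide (y), 125 mm long below the handle; thickness in x from 2.5 mm at the tip growing evenly by 1 mm per 8 mm of length to 12.5 mm at 80 mm, then constant; the back (x = 0) is flat and upright
- gauge: the taper gauge as a whole; origin level with the tip, straight below the handle's centre; same axes
- disc: the sander's round brown sanding disc, 125 mm across, upright, it does not turn; its flat face looks along its -y, axis level, its centre 98 mm above the bench and its top 161 mm above the bench (the guard behind it 164 mm). Origin on the bench straight below the middle of the face, z up
- disc_face (a point): point in the disc's face (y = 0) at mid width, level with the top of the sander's table, 115 mm above the bench; axes of the disc: -y points away from the disc, over the gap to the strip and table, x runs along the gap
- strip_face (a point): top of the edge of the brass strip which faces the disc, at mid length, 115 mm above the bench; same axes as the disc. The strip is 110 mm long (x), its face upright and 20 mm high with a 4 mm bevel at the top. The gap between it and the disc is 6 to 8 mm (differs each time), open below for at least 90 mm
- strip (a joint): how far the brass strip is pushed back from the disc (m): 0 free, stop at 0.004; a spring of 4 N per mm brings it back
- workpiece: half-ring of pale wood lying on the bench, 110 mm across, 10 mm thick; origin at the middle of its underside
- glue: white glue bottle, 52 mm across, 130 mm high; origin under its middle
- sand_block: cork sanding block 100 x 60 x 32 mm; origin under its middle
- driver: screwdriver lying on the bench; origin under its middle
- dustbrush: bench brush lying on the bench; origin under its middle
- spanner: spanner lying on the bench; origin under its middle
- tin: tin with a blue label, 70 mm across, 90 mm high; origin under its middle
Things that resemble listed ones, but are neither listed nor needed, are in the scene too. Leave any orange or pink look-alike of the gauge alone.

How it is judged:
By the outcome, as a careful person would: the job done as asked, in the order asked, and still so for the second after the job is handed in, while the arm keeps its last pose, push and grip.
It also fails if it takes over 72 s, if anything falls off the work surface, if the arm or the gripper's body presses on something with over 40 N, if the wrist force passes 120 N, or if a joint passes its speed limit or range.

## Working session

There is one attempt and no reset: what is moved stays moved. The work goes in short steps, Python scripts to look and compute and a shell command to move; the robot and the scene stay as the last step left them, time stands still between calls to the robot, and variables do not carry over. Pictures are saved under pics/ and viewed, at most 10 in all, crops included, and the job is handed in when it is done.

```bash
mkdir -p pics
cat > h.py <<'E'
import numpy as np, cv2
from workcell import bot
def K(c):
    f=c["img"].shape[0]/2/np.tan(np.radians(c["fovy"])/2); return f
def proj(c,X):
    p=np.array(c["R"])@np.array(X)+np.array(c["t"]); f=K(c)
    return np.array([c["cx"]+f*p[0]/p[2],c["cy"]+f*p[1]/p[2]])
def ray(c,uv):
    f=K(c);d=np.array([(uv[0]-c["cx"])/f,(uv[1]-c["cy"])/f,1.])
    R=np.array(c["R"]);return -R.T@np.array(c["t"]),R.T@d/np.linalg.norm(d)
def atz(c,uv,z):
    o,d=ray(c,uv);return o+d*(z-o[2])/d[2]
def tri(ps):
    A=np.zeros((3,3));b=np.zeros(3)
    for c,uv in ps:
        o,d=ray(c,uv);M=np.eye(3)-np.outer(d,d);A+=M;b+=M@o
    X=np.linalg.solve(A,b)
    return X,[np.linalg.norm(proj(c,X)-uv) for c,uv in ps]
def save(c,n,box=None,s=1):
    im=c["img"][:,:,::-1]
    if box: im=im[box[1]:box[3],box[0]:box[2]]
    cv2.imwrite(f"pics/{n}.png",cv2.resize(im,None,fx=s,fy=s,interpolation=cv2.INTER_CUBIC))
E
python3 - <<'E'
from h import *
np.set_printoptions(precision=4,suppress=True)
s=bot.camera("scene");t=bot.camera("top")
save(s,"s0",None,1.4);save(t,"t0",None,1.4)
for c in(s,t): print(K(c),-np.array(c["R"]).T@np.array(c["t"]),np.array(c["R"])[2])
for n in "key_bow key_tip slot gauge_handle gauge_tip gauge disc disc_face strip_face".split():
    for nm,c in(("s",s),("t",t)):
        print(n,nm,[(np.round(d["point"],1).tolist(),round(d["score"],2)) for d in bot.landmark_of(n,c)[:4]])
o=bot.get_obs();print(o["ee_pos"],o["tcp_rot"],o["opening"],bot.nose_length)
E
```

```text
393.4676452640049 [1.3655 0.1244 0.8588] [-0.7774 -0.0901 -0.6225]
400.5006366106634 [0.3955 0.0395 1.2267] [ 0.0905 -0.0125 -0.9958]
key_bow s [([384.5, 245.9], 0.59)]
key_bow t []
key_tip s [([380.4, 259.3], 0.46), ([271.8, 247.1], 0.19)]
key_tip t [([178.2, 207.6], 0.65)]
slot s [([320.9, 227.3], 0.89)]
slot t [([444.3, 252.9], 0.71), ([238.9, 162.7], 0.65)]
gauge_handle s [([224.3, 189.3], 0.83), ([164.4, 205.5], 0.77), ([291.8, 211.8], 0.56)]
gauge_handle t [([265.6, 265.9], 0.65), ([363.7, 305.9], 0.56), ([407.1, 202.4], 0.45)]
gauge_tip s [([186.8, 182.2], 0.71), ([253.4, 235.2], 0.59), ([274.7, 274.2], 0.33)]
gauge_tip t [([414.7, 317.5], 0.81), ([311.1, 232.8], 0.79)]
gauge s [([258.7, 229.5], 0.67), ([187.8, 182.3], 0.59)]
gauge t [([413.1, 319.8], 0.87), ([311.5, 229.2], 0.55), ([389.7, 207.3], 0.51)]
disc s [([274.9, 272.9], 0.5)]
disc t [([278.8, 175.8], 0.73)]
disc_face s [([269.6, 247.1], 0.72), ([320.7, 227.1], 0.35)]
disc_face t []
strip_face s [([270.4, 251.0], 0.47)]
strip_face t [([290.1, 170.7], 0.63)]
[ 0.2095 -0.5085  0.2393] [179.9985   0.0012  22.3934] 0.08543782932089775 0.008
```

View pics/s0.png

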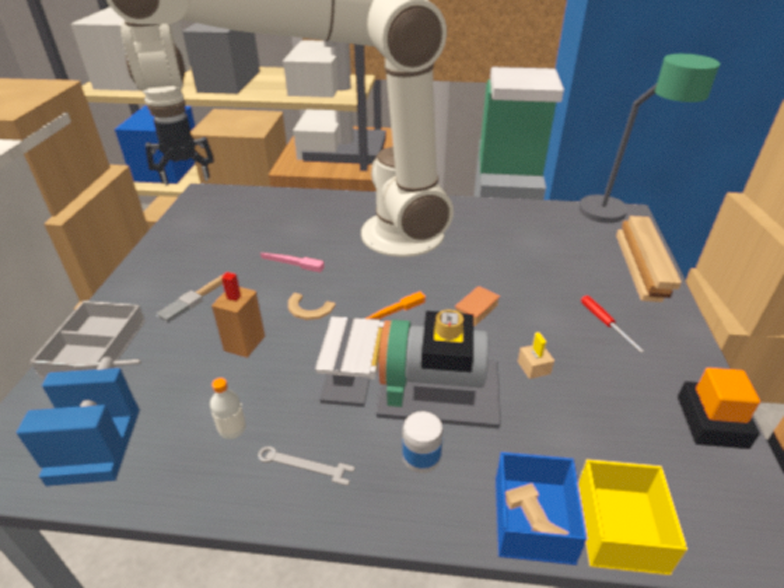

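View pics/t0.png

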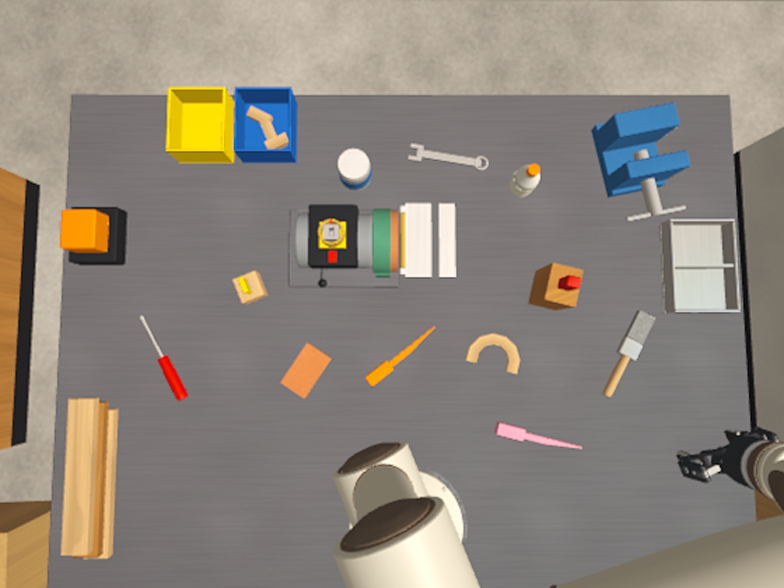

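The red gauge handle shows at top (407,201) / scene (165,204), the yellow key at top (174,204) / scene (386,246), and the barrel at top (237,166) / scene (321,227). The disc and strip are at about top (286,172), with the table to the right, which is world −y. I'll zoom in and triangulate.

Run:
```python
from h import *
np.set_printoptions(precision=4,suppress=True)
s=bot.camera("scene");t=bot.camera("top")
def cr(c,x,y,w,h,k): return cv2.resize(c["img"][y:y+h,x:x+w,::-1],None,fx=k,fy=k,interpolation=cv2.INTER_CUBIC)
A=np.hstack([cr(t,160,190,40,30,6.6667),cr(t,218,145,40,30,6.6667),cr(t,380,185,40,30,6.6667)])[:200,:800]
B=np.hstack([cr(s,365,230,40,30,6.6667),cr(s,300,212,40,30,6.6667),cr(s,145,190,40,30,6.6667)])[:200,:800]
C=np.hstack([cr(t,255,140,80,40,5),cr(s,230,225,80,40,5)])
cv2.imwrite("pics/c0.png",np.vstack([A,B,C]))
def mask(c,box,f):
    x,y,w,h=box;hsv=cv2.cvtColor(c["img"],cv2.COLOR_RGB2HSV).astype(int)
    m=np.zeros(c["img"].shape[:2],np.uint8);m[y:y+h,x:x+w]=f(hsv[y:y+h,x:x+w]);return m
yel=lambda h:(abs(h[...,0]-29)<5)&(h[...,1]>200)
red=lambda h:((h[...,0]<4)|(h[...,0]>175))&(h[...,1]>180)
for n,c,b,f in(("key t",t,(160,190,40,30),yel),("key s",s,(370,230,35,30),yel),("red t",t,(380,185,40,30),red),("red s",s,(145,190,40,30),red),("mark t",t,(218,150,40,42),red),("mark s",s,(300,210,40,30),red)):
    m=mask(c,b,f);p=np.argwhere(m)[:,::-1]
    if len(p): print(n,len(p),p.mean(0),p.min(0),p.max(0),cv2.minAreaRect(p.astype(np.float32)))
```

```text
key t 63 [174.381  203.2381] [170 198] [179 208] ((174.39654541015625, 203.2413787841797), (12.255892753601074, 5.385164737701416), 68.19859313964844)
key s 81 [384.5432 245.3086] [381 238] [388 254] ((384.5000305175781, 245.99998474121094), (6.5759596824646, 15.617903709411621), 9.462321281433105)
red t 120 [406.3083 201.7583] [399 197] [414 206] ((406.5, 201.5), (9.0, 15.0), 90.0)
red s 150 [164.68   203.9467] [160 195] [170 213] ((164.64707946777344, 204.0882568359375), (18.91777801513672, 8.48874568939209), 75.96376037597656)
mark t 45 [236.7556 182.8889] [234 179] [240 187] ((237.0, 183.0), (8.0, 6.0), 90.0)
```

View pics/c0.png

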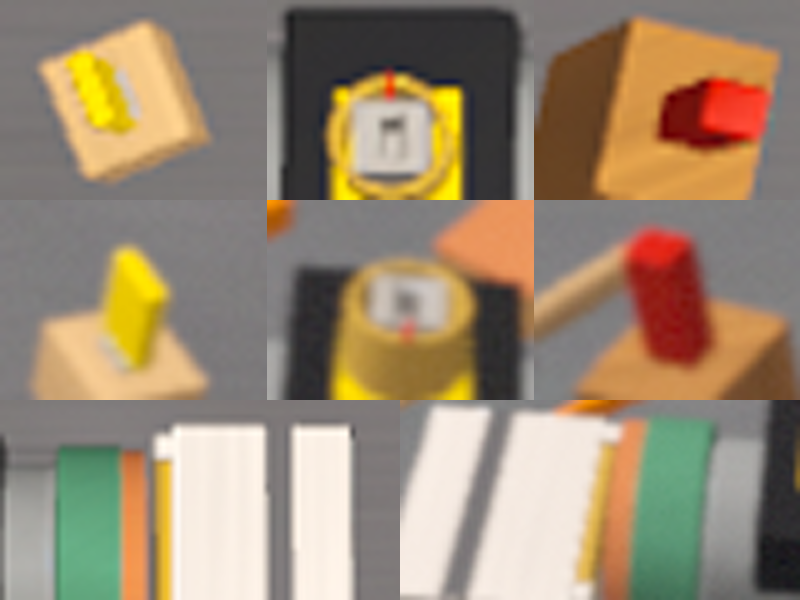

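The crops show the slot mouth at top ≈(236.5,165.7) and scene ≈(321.5,227). The red mark points up in the top view, which is world +x. The key yaw is about 22°, the stand about −14°, and the gap between brass strip and disc is visible at top x≈286. Now the positions.

Run:
```python
from h import *
np.set_printoptions(precision=4,suppress=True)
s=bot.camera("scene");t=bot.camera("top")
print("slot",tri([(s,[321.3,227.1]),(t,[236.7,165.5])]))
print("slot net",tri([(s,[320.9,227.3]),(t,[238.9,162.7])]))
print("key s@.066",atz(s,[384.5,245.7],.066),"t",atz(t,[174.4,203.3],.07),tri([(s,[384.5,245.7]),(t,[174.4,203.3])]))
# corners: key block top t ; z=.04
T=lambda px,py,x0,y0,k,ox=0,oy=0:[x0+(px-ox+.5)/k-.5,y0+(py-oy+.5)/k-.5]
kb=[T(*p,160,190,6.667) for p in((40,68),(152,22),(209,138),(98,180))]
P=np.array([atz(t,p,.04) for p in kb[:3]]);print("blk",P,(P[0]+P[2])/2,np.linalg.norm(np.diff(P,axis=0),axis=1))
d=P[0]-P[1];print(np.degrees(np.arctan2(d[1],d[0]))-90,np.degrees(np.arctan2(*(P[1]-P[2])[1::-1])))
# handle
print("hnd s@.162",atz(s,[164.7,204],.162))
g=T(736,105,380,185,6.667,533.3); print("hnd top t@.192",atz(t,g,.192))
st=[T(*p,380,185,6.667,533.3) for p in((632,18),(778,53),(598,188))]
P=np.array([atz(t,p,.132) for p in st]);print("stand",P); 
for a,b in((0,1),(0,2)):
    d=P[b]-P[a];print(np.linalg.norm(d),np.degrees(np.arctan2(d[1],d[0])))
# strip/disc in top crop, k=5, origin 255,140, oy=400
for nm,px in(("guard/disc",122),("disc face",146),("strip face",155),("strip/table",171)):
    print(nm,[atz(t,T(px,py,255,140,5,0,400),.115 if 's' in nm[:1] else .15)[:2] for py in(470,560)])
for n in("strip_face","disc_face","disc"):
    for c in(s,t):
        for d in bot.landmark_of(n,c)[:2]: print(n,d["point"],d["score"],atz(c,d["point"],.115 if n!="disc" else 0))
cv2.imwrite("pics/c1.png",np.vstack([cv2.resize(c["img"][y:y+h,x:x+w,::-1],(800,300),interpolation=cv2.INTER_CUBIC) for c,x,y,w,h in((t,260,140,80,30) ,(t,260,165,80,30))]))
```

```text
slot (array([0.593 , 0.1426, 0.198 ]), [np.float64(0.37877327831897967), np.float64(0.3742244817677658)])
slot net (array([0.5994, 0.139 , 0.2024]), [np.float64(1.3625122154284146), np.float64(1.340491803441171)])
key s@.066 [0.5018 0.3327 0.066 ] t [0.5073 0.3337 0.07  ] (array([0.5072, 0.3324, 0.0712]), [np.float64(0.36812622401025313), np.float64(0.36974159540652557)])
blk [[0.5209 0.3677 0.04  ]
 [0.5413 0.3183 0.04  ]
 [0.4893 0.2921 0.04  ]] [0.5051 0.3299 0.04  ] [0.0534 0.0582]
22.48225897712726 26.68023022665472
hnd s@.162 [ 0.4962 -0.3127  0.162 ]
hnd top t@.192 [ 0.5008 -0.3095  0.192 ]
stand [[ 0.5433 -0.2877  0.132 ]
 [ 0.5285 -0.348   0.132 ]
 [ 0.4727 -0.2714  0.132 ]]
0.06209389124746132 -103.83947060028875
0.07246427092595809 167.03147957495062
guard/disc [array([0.6348, 0.0311]), array([0.585 , 0.0314])]
disc face [array([0.6348, 0.018 ]), array([0.585 , 0.0183])]
strip face [array([0.6425, 0.0122]), array([0.5911, 0.0126])]
strip/table [array([0.6425, 0.0032]), array([0.5911, 0.0036])]
strip_face [273.2, 245.6] 0.52 [0.5876 0.0173 0.115 ]
strip_face [287.8, 175.1] 0.49 [0.5812 0.0064 0.115 ]
disc_face [271.2, 247.9] 0.73 [0.5972 0.013  0.115 ]
disc_face [370.6, 134.3] 0.21 [ 0.6976 -0.2297  0.115 ]
disc [272.3, 275.4] 0.78 [0.5923 0.0137 0.    ]
disc [279.3, 177.4] 0.56 [0.5933 0.0294 0.    ]
```

View pics/c1.png

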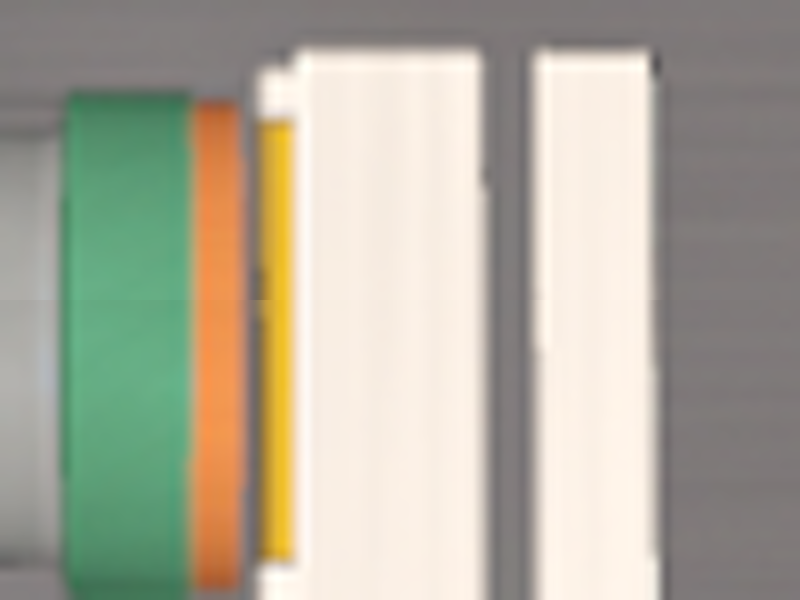

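The disc and strip run parallel to world x (yaw ≈ 0), with the disc face at y≈0.018 and the strip face at y≈0.0125. The key is at about (0.506,0.332) with yaw 22.5°. I'll go to the key.

```bash
python3 -m inch '[[2,5,2,0],[4,10.5,4,0],[6,16,5,0],[8,21.5,5,0],[10,27,5,0],[12,32.5,5,0],[14,38,5,0],[16,43.5,5,0]]' 5
python3 -m inch '[[2,5.5,0,0],[4,11,0,0],[6,16.5,0,0],[8,22,0,0],[10,27.5,-2,0],[12,33,-6,0],[13.65,38,-10,0],[13.65,40.55,-13,0]]'
```

```text
time: 2.5
ee_pos: [0.3697, -0.0717, 0.2896]
tcp_rot: [180.0, -0.1, 22.4]
wrist_force: [1.1, -0.6, -0.0]
opening: 0.0499
grasp_force: 0.0
time: 3.5
ee_pos: [0.5282, 0.2706, 0.1719]
tcp_rot: [-178.2, 0.1, 26.4]
wrist_force: [0.5, -1.2, 0.0]
opening: 0.0499
grasp_force: 0.0
```

```bash
python3 -m inch '[[0,0,0,0],[0,0,0,0],[0,0,0,0],[0,0,-2,0],[0,0,-4,0],[0,0,-6,0],[0,0,-8,0],[0,0,-8,0]]'
python3 - <<'E'
from h import *
t=bot.camera("top");s=bot.camera("scene")
im=np.hstack([cv2.resize(c["img"][y:y+60,x:x+80,::-1],(400,300),interpolation=cv2.INTER_CUBIC) for c,x,y in((t,135,175),(s,345,205))])
cv2.imwrite("pics/c2.png",im); o=bot.get_obs();print(o["ee_pos"],o["q"],o["tcp_rot"])
E
```

```text
time: 4.5
ee_pos: [0.5271, 0.269, 0.0936]
tcp_rot: [-178.2, 0.1, 26.3]
wrist_force: [-0.4, -0.4, 2.1]
opening: 0.0501
grasp_force: 0.0
[0.52791461 0.26939339 0.09516619] [2.62179727e+01 1.03467974e+01 8.14763684e-02 7.97025752e+01
 1.74855723e+00 1.79941576e+02] [-1.78251476e+02 -3.38864448e-02  2.62763693e+01]
```

View pics/c2.png

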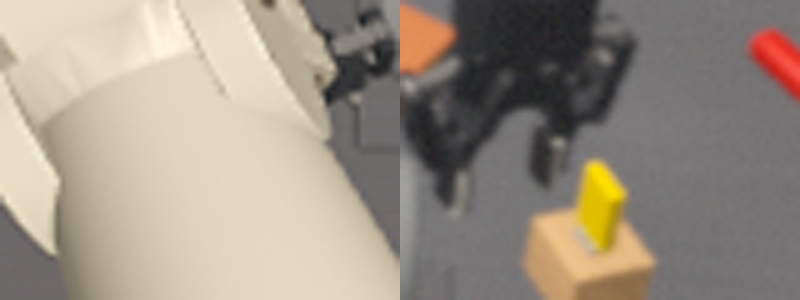

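Joint 6 is at its 180° limit, so I'll take the equivalent grasp turned by +180°.

```bash
python3 -m inch '[[0,0,4,10],[0,0,8,20],[0,0,8,30],[0,0,8,40],[0,0,8,50],[0,0,8,60],[0,0,8,70],[0,0,8,80]]'
python3 -m inch '[[0,0,0,10],[0,0,0,20],[0,0,0,30],[0,0,0,40],[0,0,0,50],[0,0,0,60],[0,0,0,70],[0,0,0,80]]'
python3 -m inch '[[0,0,0,10],[0,0,0,20],[0,0,0,20],[0,0,0,20],[0,0,0,20],[0,0,0,20],[0,0,0,20],[0,0,0,20]]'
```

```text
time: 5.6
ee_pos: [0.528, 0.2695, 0.1754]
tcp_rot: [-178.4, 0.0, 106.6]
wrist_force: [0.3, 0.9, -0.5]
opening: 0.0499
grasp_force: 0.0
time: 6.6
ee_pos: [0.5279, 0.2695, 0.1754]
tcp_rot: [-178.3, 0.2, -173.4]
wrist_force: [0.2, 0.1, 0.6]
opening: 0.05
grasp_force: 0.0
time: 7.6
ee_pos: [0.5276, 0.2695, 0.1736]
tcp_rot: [-178.2, 0.0, -153.7]
wrist_force: [0.6, -0.5, -0.3]
opening: 0.0502
grasp_force: 0.0
```

```bash
python3 -m inch '[[-0.5,2,0,-2],[-1,4,0,-4],[-2.2,6.25,0,-4],[-2.2,6.25,-3,-4],[-2.2,6.25,-6,-4],[-2.2,6.25,-7,-4],[-2.2,6.25,-7,-4],[-2.2,6.25,-7,-4]]'
python3 - <<'E'
from h import *
t=bot.camera("top");s=bot.camera("scene")
o=bot.get_obs();print(o["ee_pos"],o["q"],o["tcp_rot"])
for c in (t,s): print(proj(c,o["ee_pos"]))
im=np.hstack([cv2.resize(c["img"][y:y+60,x:x+80,::-1],(400,300),interpolation=cv2.INTER_CUBIC) for c,x,y in((t,135,175),(s,345,205))])
cv2.imwrite("pics/c3.png",im)
E
```

```text
time: 8.6
ee_pos: [0.5061, 0.3323, 0.1051]
tcp_rot: [-178.3, 0.2, -157.7]
wrist_force: [0.1, 1.2, 0.3]
opening: 0.0502
grasp_force: 0.0
[0.50610487 0.33225996 0.10494759] [34.07672438 12.18190651  3.29040041 81.30253952 -1.73049492 11.79582142] [-1.78266377e+02  1.63752800e-01 -1.57713689e+02]
[171.75861694 202.54648491]
[386.73081008 236.73957997]
```

View pics/c3.png

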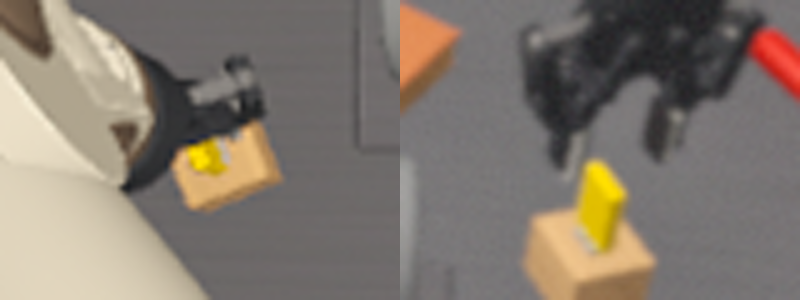

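The fingers straddle the key (scene crop ≈(570–665,160) over grip (603,205)), so I'll go down and close.

```bash
python3 -m inch '[[0,0,-1.5,0],[0,0,-3,0],[0,0,-4.7,0],[0,0,-4.7,0],[0,0,-4.7,0],[0,0,-4.7,0],[0,0,-4.7,0],[0,0,-4.7,0]]'
python3 -m inch '[[0,0,0,0],[0,0,0,0],[0,0,0,0],[0,0,0,0],[0,0,0,0],[0,0,0,0],[0,0,1,0],[0,0,2,0]]' 0 80
```

```text
time: 9.7
ee_pos: [0.5057, 0.3321, 0.0569]
tcp_rot: [-178.2, 0.1, -157.7]
wrist_force: [-0.7, -0.1, -1.1]
opening: 0.0497
grasp_force: 0.0
time: 10.7
ee_pos: [0.5056, 0.332, 0.0773]
tcp_rot: [-178.2, 0.1, -157.7]
wrist_force: [-0.4, 0.1, 0.1]
opening: 0.0089
grasp_force: 77.8
```

```bash
python3 -m inch '[[0,0,5,0],[0,0,10,0],[0,0,15,0],[1,-3,18.5,0],[3,-8,18.5,-5],[5,-13,18.5,-10],[7,-17,18.5,-15],[8.74,-18.94,18.5,-20.3]]'
python3 -m inch '[[0,0,0,-2],[0,0,0,-2],[0,0,0,-2],[0,0,0,-2],[0,0,0,-2],[0,0,0,-2],[0,0,0,-2],[0,0,0,-2]]'
python3 - <<'E'
from h import *
np.set_printoptions(precision=4,suppress=True)
t=bot.camera("top");s=bot.camera("scene")
o=bot.get_obs();e=np.array(o["ee_pos"]);print(e,o["q"],o["tcp_rot"])
for n in("key_tip","key_bow","slot"):
    for nm,c in(("s",s),("t",t)):
        print(n,nm,[(np.round(d["point"],1).tolist(),round(d["score"],2)) for d in bot.landmark_of(n,c)[:2]])
print("exp tip",proj(s,e+[0,0,-.045]),"bow",proj(s,e+[0,0,.009]),"slot",proj(s,[.593,.1426,.198]))
im=np.hstack([cv2.resize(c["img"][y:y+60,x:x+60,::-1],(400,400),interpolation=cv2.INTER_CUBIC) for c,x,y in((t,210,135),(s,292,190))])
cv2.imwrite("pics/c4.png",im)
E
```

```text
time: 11.7
ee_pos: [0.5936, 0.1404, 0.2628]
tcp_rot: [-178.2, 0.1, -178.3]
wrist_force: [-0.1, 0.1, -0.5]
opening: 0.009
grasp_force: 77.9
time: 12.7
ee_pos: [0.593, 0.1425, 0.2616]
tcp_rot: [-178.2, 0.1, 180.0]
wrist_force: [0.1, -0.6, 0.1]
opening: 0.0089
grasp_force: 77.9
[0.593  0.1425 0.2616] [14.2946 14.5717 23.4991 99.3079 -1.7164 14.3122] [-178.2429    0.0556  179.989 ]
key_tip s [([318.3, 220.2], 0.68), ([219.9, 331.7], 0.21)]
key_tip t []
key_bow s [([270.8, 247.9], 0.69), ([320.6, 207.2], 0.52)]
key_bow t [([368.6, 133.3], 0.24)]
slot s [([320.3, 228.3], 0.71)]
slot t []
exp tip [321.3624 221.5659] bow [322.743  204.6886] slot [320.9364 227.1244]
```

View pics/c4.png

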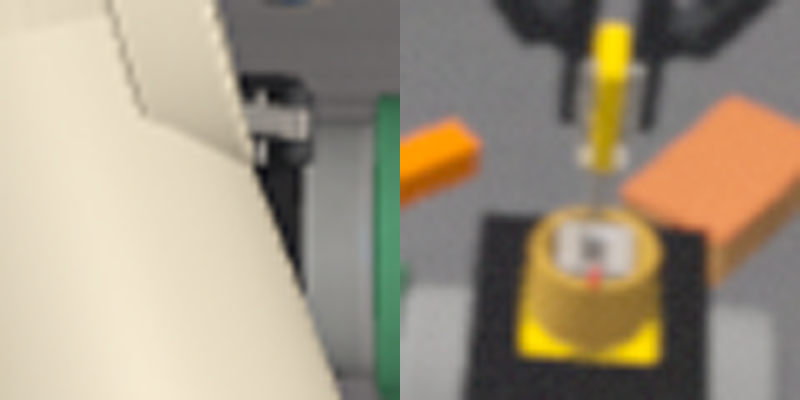

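The tip (scene ≈(321.5,221)) stands over the slot (321.2,227). I'll lower it gently and watch the force.

```bash
python3 -m inch '[[0,0,-0.5,0],[0,0,-1,0],[0,0,-1.4,0],[0,0,-1.7,0],[0,0,-2,0],[0,0,-2.2,0],[0,0,-2.4,0],[0,0,-2.4,0]]'
```

```text
time: 14.1
ee_pos: [0.5929, 0.1426, 0.2375]
tcp_rot: [-178.2, 0.0, 180.0]
wrist_force: [0.6, 0.0, -1.2]
opening: 0.009
grasp_force: 77.9
```

```bash
python3 -m inch '[[0,0,-0.2,0],[0,0,-0.4,0],[0,0,-0.5,0],[0,0,-0.6,0],[0,0,-0.7,0],[0,0,-0.8,0],[0,0,-0.8,0],[0,0,-0.8,0]]'
```

```text
time: 15.1
ee_pos: [0.593, 0.1426, 0.2296]
tcp_rot: [-178.2, 0.1, 180.0]
wrist_force: [-0.2, -0.4, -0.0]
opening: 0.0091
grasp_force: 77.9
```

```bash
python3 -m inch '[[0,0,-0.3,0],[0,0,-0.6,0],[0,0,-0.8,0],[0,0,-1,0],[0,0,-1.2,0],[0,0,-1.3,0],[0,0,-1.4,0],[0,0,-1.4,0]]'
```

```text
time: 16.1
ee_pos: [0.593, 0.1426, 0.2158]
tcp_rot: [-178.2, 0.1, 180.0]
wrist_force: [0.1, -0.2, 1.9]
opening: 0.0092
grasp_force: 78.2
```

```bash
python3 -m inch '[[0,0,-0.1,0],[0,0,-0.1,0],[0,0,-0.2,0],[0,0,-0.2,0],[0,0,-0.3,0],[0,0,-0.3,0],[0,0,-0.3,0],[0,0,-0.3,0]]'
python3 - <<'E'
from h import *
s=bot.camera("scene")
cv2.imwrite("pics/c5.png",cv2.resize(s["img"][190:250,292:352,::-1],(500,500),interpolation=cv2.INTER_CUBIC));print(bot.get_obs()["wrist_force"])
E
```

```text
time: 17.1
ee_pos: [0.5931, 0.1426, 0.2155]
tcp_rot: [-178.3, 0.3, 180.0]
wrist_force: [-5.2, -1.1, 16.1]
opening: 0.0088
grasp_force: 80.5
[-4.06909767 -1.13847813 15.55496557]
```

View pics/c5.png

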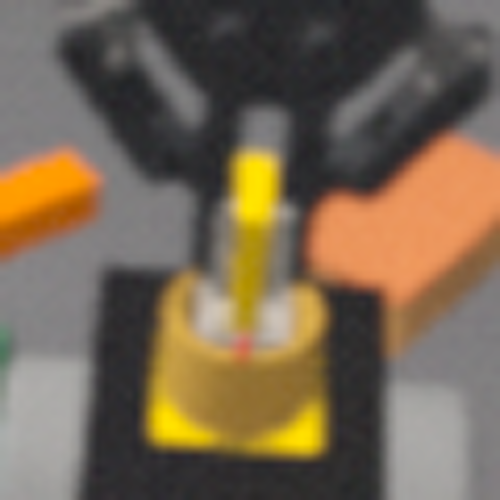

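The flange sits on the barrel, so the key is fully in. Now I'll turn it clockwise.

```bash
python3 -m inch '[[0,0,0.15,-8],[0,0,0.15,-16],[0,0,0.15,-26],[0,0,0.15,-36],[0,0,0.15,-46],[0,0,0.15,-56],[0,0,0.15,-64],[0,0,0.15,-72]]'
python3 -c "
from workcell import bot
o=bot.get_obs();print(o['torque'],o['q'])"
python3 -m inch '[[0,0,0,-2],[0,0,0,-4],[0,0,0,-6],[0,0,0,-8],[0,0,0,-10],[0,0,0,-11],[0,0,0,-11],[0,0,0,-11]]'
python3 -c "
from workcell import bot
o=bot.get_obs();print(o['torque'],o['q'])"
```

```text
time: 18.15
ee_pos: [0.595, 0.144, 0.2157]
tcp_rot: [-178.6, -0.0, 107.8]
wrist_force: [8.8, 5.9, 4.8]
opening: 0.0092
grasp_force: 78.8
[ 1.45706766 -2.13102434  0.02299394] [ 1.36443654e+01  1.47569255e+01  1.85828653e+01  9.51918043e+01
 -9.10777861e-02  8.58711756e+01]
time: 19.15
ee_pos: [0.5954, 0.1439, 0.2157]
tcp_rot: [-178.7, -0.1, 97.0]
wrist_force: [10.9, 6.5, 3.8]
opening: 0.0093
grasp_force: 78.7
[ 1.31887961 -2.38908934  0.04191421] [13.48768988 14.76761328 18.59381725 95.15608017  0.21398918 96.45639197]
```

```bash
python3 -m inch '[[0,0,0,-1],[0,0,0,-2],[0,0,0,-3],[0,0,0,-4],[0,0,0,-5],[0,0,0,-6],[0,0,0,-6],[0,0,0,-6]]'
python3 - <<'E'
from h import *
s=bot.camera("scene");o=bot.get_obs();print(o['torque'],o['q'][5])
cv2.imwrite("pics/c6.png",cv2.resize(s["img"][190:250,292:352,::-1],(500,500),interpolation=cv2.INTER_CUBIC))
E
```

```text
time: 20.15
ee_pos: [0.5957, 0.1439, 0.2157]
tcp_rot: [-178.7, -0.1, 91.0]
wrist_force: [11.4, 5.9, 2.9]
opening: 0.0092
grasp_force: 78.7
[ 1.37165647 -2.80603929  0.22453858] 102.35469984725876
```

View pics/c6.png

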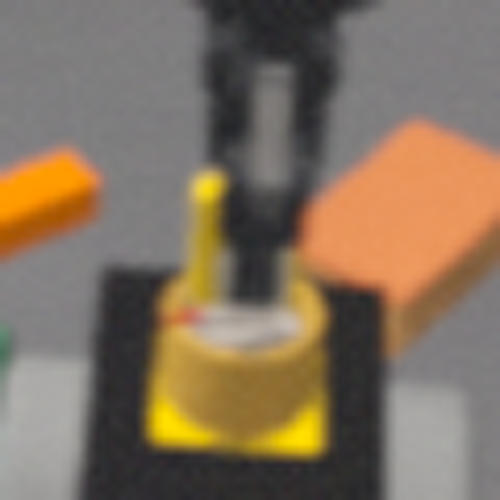

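The mark has swung about 70° clockwise, and the wrist torque jumped from 0.04 to 0.22 N m, so the barrel is at its stop. I'll release and go up.

```bash
python3 -m inch '[[0,0,0,-2],[0,0,0,-3],[0,0,0,-3],[0,0,0,-3],[0,0,0,-3],[0,0,0,-3],[0,0,0,-3],[0,0,0,-3]]'
python3 -c "
from workcell import bot
print(bot.get_obs()['torque'])"
python3 -m inch '[[0,0,0,0],[0,0,0,0],[0,0,0,0],[0,0,0,0],[0,0,3,0],[0,0,7,0],[0,-3,9,0],[0,-7,9,0]]' 5
```

```text
time: 21.2
ee_pos: [0.5958, 0.1439, 0.2157]
tcp_rot: [-178.7, -0.1, 88.1]
wrist_force: [11.9, 5.7, 2.9]
opening: 0.0093
grasp_force: 78.8
[ 1.24970207 -2.9630137   0.5007048 ]
time: 22.2
ee_pos: [0.5933, 0.0725, 0.3059]
tcp_rot: [-178.4, 0.0, 88.1]
wrist_force: [0.1, -0.3, -0.2]
opening: 0.0501
grasp_force: 0.0
```

```bash
python3 -m inch '[[-1,-4.5,0,-2],[-2,-9,0,-4],[-3.5,-14,0,-6],[-5,-19,0,-8],[-6.5,-24,0,-10],[-8,-29,0,-11.6],[-9,-34,0,-11.6],[-9.5,-38.4,-5,-11.6]]'
python3 - <<'E'
from h import *
np.set_printoptions(precision=4,suppress=True)
t=bot.camera("top");s=bot.camera("scene");o=bot.get_obs();e=np.array(o["ee_pos"]);print(e,o["q"],o["tcp_rot"])
cr=lambda c,x,y,w,h,k:cv2.resize(c["img"][y:y+h,x:x+w,::-1],None,fx=k,fy=k,interpolation=cv2.INTER_CUBIC)
cv2.imwrite("pics/c7.png",np.vstack([np.hstack([cr(t,210,140,80,60,5),cr(s,292,190,80,60,5)]),np.hstack([cr(t,370,170,80,60,5),cr(s,120,160,80,60,5)])]))
for n in("slot","gauge_handle","key_bow"):
  for c in (s,t): print(n,[(np.round(d["point"],1).tolist(),round(d["score"],2)) for d in bot.landmark_of(n,c)[:3]])
E
```

```text
time: 23.2
ee_pos: [0.4985, -0.3112, 0.2601]
tcp_rot: [-178.6, 0.2, 76.3]
wrist_force: [1.0, -0.1, 0.1]
opening: 0.0498
grasp_force: 0.0
[ 0.4963 -0.3114  0.2519] [-31.8039  12.5312  19.9492  99.4587  -0.6378  72.0315] [-177.8621   -0.0231   76.1755]
slot [([320.6, 227.5], 0.79)]
slot [([238.4, 165.5], 0.54)]
gauge_handle [([291.8, 214.2], 0.86), ([222.4, 190.3], 0.78), ([162.0, 204.2], 0.66)]
gauge_handle [([268.6, 265.0], 0.87), ([364.6, 303.8], 0.68), ([407.0, 199.1], 0.64)]
key_bow [([319.8, 220.4], 0.73)]
key_bow [([235.4, 165.0], 0.49)]
```

View pics/c7.png

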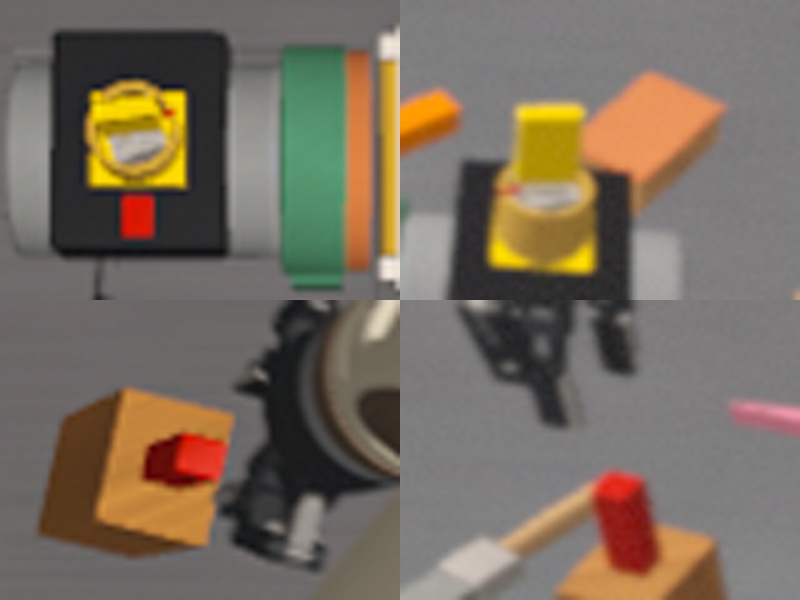

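The key is seated and turned, with the mark at top crop (168,113), about 65–70° clockwise. The gauge handle is centred on its stand, at about (0.500,−0.310). I'll go down and grip it across its width.

```bash
python3 -m inch '[[0.2,0.1,-1,0],[0.2,0.1,-2,0],[0.2,0.1,-4,0],[0.2,0.1,-6,0],[0.2,0.1,-8,0],[0.2,0.1,-10.2,0],[0.2,0.1,-10.2,0],[0.2,0.1,-10.2,0]]'
python3 -m inch '[[0,0,0,0],[0,0,0,0],[0,0,0,0],[0,0,0,0],[0,0,0,0],[0,0,0,0],[0,0,0,0],[0,0,0,0]]' 0 100
```

```text
time: 24.6
ee_pos: [0.5004, -0.3075, 0.1559]
tcp_rot: [-178.3, 0.1, 76.4]
wrist_force: [-0.4, -0.5, 1.3]
opening: 0.0498
grasp_force: 0.0
time: 25.6
ee_pos: [0.5013, -0.3079, 0.1567]
tcp_rot: [-178.4, 0.1, 76.4]
wrist_force: [1.3, 0.7, 6.3]
opening: 0.021
grasp_force: 99.3
```

```bash
python3 -m inch '[[0,0,1,0],[0,0,3,0],[0,0,5,0],[0,0,7,0],[0,0,9,0],[0,0,11,0],[0,0,13,0],[0,0,15,0]]'
python3 -m inch '[[0,0,1,0],[0,0,2,0],[1,2,3,0],[2,5,3,0],[3,8,3,0],[3,8,3,0],[3,8,3,0],[3,8,3,0]]'
python3 - <<'E'
from h import *
np.set_printoptions(precision=4,suppress=True)
t=bot.camera("top");s=bot.camera("scene");o=bot.get_obs();e=np.array(o["ee_pos"]);print(e,o["tcp_rot"],o["wrist_force"])
p=proj(s,e-[0,0,.07]).astype(int);q=proj(t,e-[0,0,.07]).astype(int);print(p,q)
cr=lambda c,x,y,w,h,k:cv2.resize(c["img"][max(y,0):y+h,x:x+w,::-1],None,fx=k,fy=k,interpolation=cv2.INTER_CUBIC)
cv2.imwrite("pics/c8.png",np.hstack([cr(s,p[0]-33,p[1]-42,67,84,6),cr(t,q[0]-33,q[1]-42,66,84,6)]))
print("crop origin",p-[33,42])
for n in("gauge_tip","gauge_handle","gauge"):
  for c in (s,t): print(n,[(np.round(d["point"],1).tolist(),round(d["score"],2)) for d in bot.landmark_of(n,c)[:3]])
for nm,dd in(("axis",(0,0,-.155)),("tip if +x=-y",(0,.006,-.155)),("tip if +x=+y",(0,-.006,-.155))): print(nm,proj(s,e+[0,0,.009]+np.array(dd)))
E
```

```text
time: 26.6
ee_pos: [0.4998, -0.3075, 0.3051]
tcp_rot: [-178.1, 0.1, 76.4]
wrist_force: [1.0, -0.4, -0.2]
opening: 0.0211
grasp_force: 100.9
time: 27.6
ee_pos: [0.53, -0.2283, 0.3352]
tcp_rot: [-178.2, 0.1, 76.3]
wrist_force: [-0.4, 0.1, -1.4]
opening: 0.0205
grasp_force: 101.0
[ 0.53   -0.2283  0.3352] [-178.2277    0.0622   76.3355] [-0.2693 -0.486  -1.1437]
[183 182] [386 185]
crop origin [150 140]
gauge_tip [([187.4, 205.7], 0.69), ([187.0, 181.8], 0.65), ([177.7, 157.5], 0.54)]
gauge_tip [([311.0, 232.1], 0.7), ([380.2, 191.8], 0.57)]
gauge_handle [([179.5, 156.9], 0.81), ([221.5, 188.0], 0.49), ([220.0, 330.5], 0.34)]
gauge_handle [([269.9, 266.1], 0.67), ([396.8, 177.8], 0.52)]
gauge [([188.5, 203.8], 0.84), ([254.5, 228.3], 0.81), ([188.2, 181.3], 0.53)]
gauge [([378.3, 194.4], 0.6), ([310.1, 232.5], 0.58)]
axis [188.0704 205.5282]
tip if +x=-y [190.1629 205.6683]
tip if +x=+y [185.9798 205.3882]
```

View pics/c8.png

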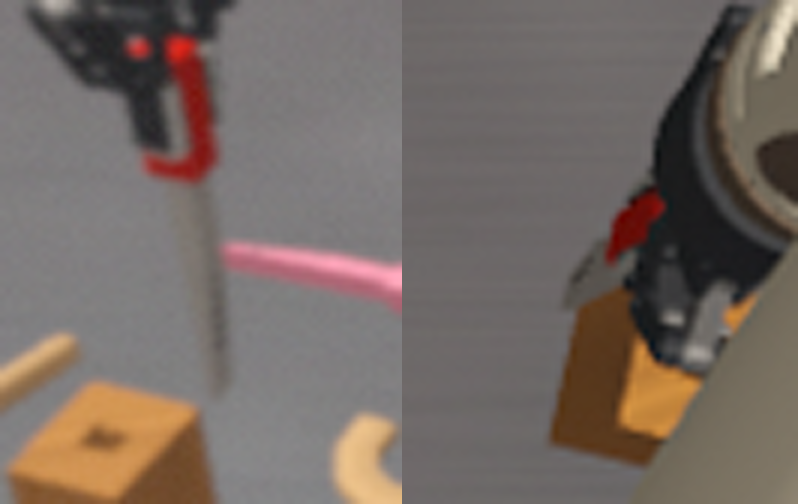

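In the scene crop the blade's left edge, from (170,190) to (207,392), is upright. The right edge slopes inward and carries the scale. So the flat back now faces −y, and the gauge must turn half round (+193.6°) for its back to face the disc.

```bash
python3 -m inch '[[0,1,0,10],[1,2,0,20],[2,4,0,30],[3,6,0,40],[4,8,0,50],[5,10,0,60],[5.9,12,0,70],[5.9,14,0,80]]'
python3 -m inch '[[0,1,0,10],[0,2,0,20],[0,3,0,30],[0,4,0,40],[0,5,0,50],[0,6,0,60],[0,7,0,70],[0,8,0,80]]'
python3 -m inch '[[0,0.4,0,10],[0,0.8,0,20],[0,1,0,30],[0,1,0,33.6],[0,1,0,33.6],[0,1,0,33.6],[0,1,0,33.6],[0,1,0,33.6]]'
python3 - <<'E'
from h import *
np.set_printoptions(precision=4,suppress=True)
t=bot.camera("top");s=bot.camera("scene");o=bot.get_obs();e=np.array(o["ee_pos"]);print(e,o["q"],o["tcp_rot"],o["wrist_force"])
cr=lambda c,x,y,w,h,k:cv2.resize(c["img"][max(y,0):y+h,x:x+w,::-1],None,fx=k,fy=k,interpolation=cv2.INTER_CUBIC)
p=proj(s,e-[0,0,.1]).astype(int)
cv2.imwrite("pics/c9.png",np.hstack([cr(s,p[0]-33,p[1]-50,67,100,6),cr(t,255,130,67,100,6)]))
print("origin",p-[33,50])
for n in("gauge_tip","gauge_handle","gauge"):
  for c in (s,t): print(n,[(np.round(d["point"],1).tolist(),round(d["score"],2)) for d in bot.landmark_of(n,c)[:3]])
for nm,dd in(("handle",(0,0,.005)),("axis",(0,0,-.15)),("axis tilted",(.0045,0,-.15)),("tip",(0,.006,-.15))): print(nm,proj(s,e+dd),proj(t,e+dd))
for X in((.593,.018,.161),(.593,.018,.115),(.593,.0125,.115)):print(proj(s,X))
E
```

```text
time: 29.0
ee_pos: [0.5897, -0.0869, 0.3348]
tcp_rot: [-178.2, 0.0, 156.7]
wrist_force: [0.3, 1.0, -1.7]
opening: 0.0205
grasp_force: 100.9
time: 30.0
ee_pos: [0.5892, -0.0073, 0.3353]
tcp_rot: [-178.2, 0.1, -123.3]
wrist_force: [0.1, -0.4, -0.3]
opening: 0.0209
grasp_force: 100.9
time: 31.0
ee_pos: [0.5893, 0.0024, 0.3353]
tcp_rot: [-178.2, 0.1, -90.0]
wrist_force: [-0.4, -1.0, -1.2]
opening: 0.0209
grasp_force: 100.9
[0.5893 0.0024 0.3353] [  0.2099  12.4838  29.4929 105.2515   0.0514 -89.7682] [-178.2426    0.0585  -90.0202] [ 0.2143  0.2067 -1.1226]
origin [233 161]
gauge_tip [([255.6, 234.4], 0.82), ([186.9, 180.7], 0.77), ([272.2, 226.6], 0.65)]
gauge_tip [([415.3, 315.0], 0.63)]
gauge_handle [([221.0, 193.0], 0.63), ([293.5, 213.4], 0.57), ([265.9, 175.7], 0.5)]
gauge_handle [([367.6, 306.8], 0.75)]
gauge [([269.5, 227.8], 0.83), ([187.6, 180.5], 0.8), ([302.7, 324.1], 0.66)]
gauge [([445.0, 254.1], 0.67), ([414.4, 320.6], 0.56)]
handle [265.6387 176.6917] [292.4282 154.9698]
axis [267.1403 226.1113] [290.071  167.6417]
axis tilted [266.9071 227.2249] [290.0585 165.9556]
tip [269.4048 226.271 ] [287.794  167.6487]
[272.9819 234.3965]
[273.2152 246.9834]
[271.2151 246.8329]
```

View pics/c9.png

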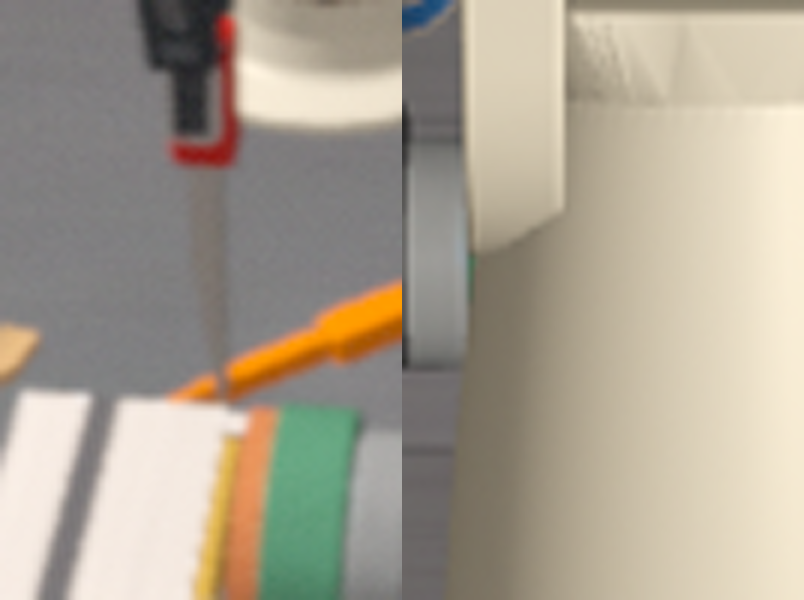

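The back is now on the disc side (right edge ≈(229,390) in the crop) and sits about 5 mm short of the disc face. That's over the allowed number of pictures viewed, so I'll go on by force and numbers only. Next: down beside the disc, then creep towards it until it touches.

```bash
python3 -m inch '[[0,-0.3,-1,0],[0,-0.3,-2,0],[0,-0.3,-3,0],[0,-0.3,-4,0],[0,-0.3,-5,0],[0,-0.3,-5.5,0],[0,-0.3,-5.5,0],[0,-0.3,-5.5,0]]'
python3 -m inch '[[0,0.05,0,0],[0,0.1,0,0],[0,0.15,0,0],[0,0.2,0,0],[0,0.25,0,0],[0,0.3,0,0],[0,0.3,0,0],[0,0.3,0,0]]'
python3 -c "
from workcell import bot
o=bot.get_obs();print(o['torque'])"
```

```text
time: 32.4
ee_pos: [0.5894, -0.0006, 0.2807]
tcp_rot: [-178.2, 0.1, -90.0]
wrist_force: [0.1, -0.2, -0.7]
opening: 0.0207
grasp_force: 100.9
time: 33.4
ee_pos: [0.5893, 0.0024, 0.2803]
tcp_rot: [-178.2, 0.1, -90.0]
wrist_force: [0.8, -0.2, -1.1]
opening: 0.0208
grasp_force: 100.9
[0.01496638 0.05222129 0.01375079]
```

```bash
python3 -m inch '[[0,0.05,0,0],[0,0.1,0,0],[0,0.15,0,0],[0,0.15,0,0],[0,0.2,0,0],[0,0.2,0,0],[0,0.2,0,0],[0,0.2,0,0]]'
python3 -c "
from workcell import bot
o=bot.get_obs();print(o['torque'],o['wrist_force'])"
python3 -m inch '[[0,0.05,0,0],[0,0.05,0,0],[0,0.1,0,0],[0,0.1,0,0],[0,0.15,0,0],[0,0.15,0,0],[0,0.15,0,0],[0,0.15,0,0]]'
python3 -c "
from workcell import bot
o=bot.get_obs();print(o['torque'])"
```

```text
time: 34.4
ee_pos: [0.5893, 0.0044, 0.2803]
tcp_rot: [-178.2, 0.1, -90.0]
wrist_force: [0.0, 0.1, -1.0]
opening: 0.0208
grasp_force: 100.9
[ 0.00039545  0.04629735 -0.00533963] [ 0.01178318  0.06077765 -0.95288815]
time: 35.4
ee_pos: [0.5893, 0.0059, 0.2803]
tcp_rot: [-178.2, 0.1, -90.0]
wrist_force: [-0.3, -0.7, -1.4]
opening: 0.0211
grasp_force: 100.9
[-0.03815983 -0.00134774 -0.0136248 ]
```

```bash
python3 -m inch '[[0,0.05,0,0],[0,0.05,0,0],[0,0.1,0,0],[0,0.1,0,0],[0,0.15,0,0],[0,0.15,0,0],[0,0.15,0,0],[0,0.15,0,0]]'
python3 -c "
from workcell import bot
o=bot.get_obs();print(o['torque'],o['wrist_force'])"
```

```text
time: 36.4
ee_pos: [0.5893, 0.0074, 0.2803]
tcp_rot: [-178.2, 0.1, -90.0]
wrist_force: [-0.5, 0.3, -0.5]
opening: 0.0209
grasp_force: 100.9
[ 0.01104863  0.02240012 -0.03385123] [-0.52887215  0.32269009 -0.49183167]
```

```bash
python3 -m inch '[[0,0.05,0,0],[0,0.05,0,0],[0,0.1,0,0],[0,0.1,0,0],[0,0.15,0,0],[0,0.15,0,0],[0,0.15,0,0],[0,0.15,0,0]]'
python3 -c "
from workcell import bot
o=bot.get_obs();print(o['torque'],o['wrist_force'])"
```

```text
time: 37.4
ee_pos: [0.5893, 0.0089, 0.2803]
tcp_rot: [-178.2, 0.1, -90.0]
wrist_force: [0.4, 0.4, -1.7]
opening: 0.0211
grasp_force: 100.9
[-0.04827792  0.04271201  0.02643238] [ 0.3687025   0.42679523 -1.65498871]
```

```bash
python3 -m inch '[[0,0.05,0,0],[0,0.05,0,0],[0,0.1,0,0],[0,0.1,0,0],[0,0.15,0,0],[0,0.15,0,0],[0,0.15,0,0],[0,0.15,0,0]]'
python3 - <<'E'
from h import *
np.set_printoptions(precision=3,suppress=True)
o=bot.get_obs();e=np.array(o["ee_pos"]);print(o['torque'],o['wrist_force'])
s=bot.camera("scene")
for n in("gauge_tip","gauge","gauge_handle"): print(n,[(np.round(d["point"],1).tolist(),round(d["score"],2)) for d in bot.landmark_of(n,s)[:3]])
print("tip pred",proj(s,e+[.0045,.010,-.15]),"disc top",proj(s,[.593,.018,.161]))
r0,c0=224,258
for r in range(r0,246,3): print(r,[tuple(int(v) for v in s["img"][r,c]) for c in range(264,282,1)])
E
```

```text
time: 38.4
ee_pos: [0.5893, 0.0101, 0.2804]
tcp_rot: [-178.2, 0.0, -90.0]
wrist_force: [-0.8, -5.5, -0.7]
opening: 0.021
grasp_force: 100.9
[-1.716  0.143  0.004] [-0.763 -5.503 -0.672]
gauge_tip [([187.0, 180.1], 0.77), ([255.7, 234.0], 0.75), ([273.9, 240.1], 0.7)]
gauge [([186.6, 182.8], 0.84), ([257.1, 228.8], 0.8), ([274.2, 242.2], 0.48)]
gauge_handle [([293.8, 214.6], 0.72), ([267.5, 198.6], 0.66), ([223.6, 191.4], 0.5)]
tip pred [273.885 243.103] disc top [272.982 234.396]
224 [(155, 132, 124), (191, 140, 112), (216, 143, 91), (227, 144, 74), (219, 139, 79), (171, 126, 104), (130, 117, 110), (125, 120, 111), (128, 110, 102), (149, 100, 77), (171, 93, 40), (170, 91, 15), (168, 92, 33), (164, 93, 40), (162, 97, 56), (157, 106, 82), (149, 117, 104), (143, 125, 121)]
227 [(228, 156, 108), (210, 141, 91), (195, 128, 83), (183, 118, 77), (171, 116, 80), (151, 116, 96), (131, 118, 107), (121, 114, 109), (121, 114, 108), (124, 114, 109), (128, 116, 112), (137, 128, 125), (132, 127, 128), (134, 128, 131), (134, 133, 133), (129, 129, 130), (129, 135, 130), (127, 135, 130)]
230 [(244, 23
[... 1122 characters left out ...]
7, 103), (191, 162, 118), (133, 165, 127), (105, 168, 130), (104, 166, 128), (104, 167, 130)]
242 [(245, 234, 225), (244, 233, 224), (243, 231, 222), (238, 223, 206), (233, 206, 166), (231, 192, 111), (221, 177, 81), (209, 154, 79), (219, 144, 88), (232, 149, 93), (234, 147, 92), (231, 149, 97), (213, 159, 111), (166, 167, 125), (115, 164, 127), (104, 165, 131), (102, 164, 129), (101, 164, 128)]
245 [(245, 234, 225), (244, 233, 224), (244, 232, 220), (241, 222, 200), (232, 198, 137), (225, 183, 85), (208, 163, 74), (202, 141, 74), (220, 139, 82), (228, 143, 90), (229, 143, 87), (224, 147, 95), (201, 154, 112), (141, 161, 125), (103, 162, 127), (99, 160, 127), (100, 160, 126), (99, 162, 126)]
```

Contact with the disc comes at TCP y≈0.0100 (−5.5 N). I'll back off about 0.5 mm and go down into the gap.

```bash
python3 -m inch '[[0,-0.1,0,0],[0,-0.1,-0.4,0],[0,-0.1,-0.8,0],[0,-0.1,-1.2,0],[0,-0.1,-1.6,0],[0,-0.1,-2,0],[0,-0.1,-2.4,0],[0,-0.1,-2.4,0]]'
```

```text
time: 39.6
ee_pos: [0.5892, 0.0094, 0.2557]
tcp_rot: [-178.3, 0.1, -90.0]
wrist_force: [1.2, -3.1, -2.9]
opening: 0.0208
grasp_force: 100.7
```

```bash
python3 -m inch '[[0,-0.05,-0.2,0],[0,-0.05,-0.4,0],[0,-0.05,-0.6,0],[0,-0.05,-0.8,0],[0,-0.05,-1,0],[0,-0.05,-1.2,0],[0,-0.05,-1.2,0],[0,-0.05,-1.2,0]]'
python3 -c "
from workcell import bot
o=bot.get_obs();print(o['torque'],o['wrist_force'],o['ee_pos'])"
```

```text
time: 40.6
ee_pos: [0.5892, 0.009, 0.2443]
tcp_rot: [-178.3, 0.1, -90.0]
wrist_force: [-0.0, -0.4, -2.1]
opening: 0.0211
grasp_force: 100.9
[-0.0882238   0.03007378  0.00471102] [-0.03953368 -0.43496556 -2.1385481 ] [0.58924398 0.00897697 0.24425299]
```

```bash
python3 -m inch '[[0,0,-0.1,0],[0,0,-0.2,0],[0,0,-0.3,0],[0,0,-0.4,0],[0,0,-0.5,0],[0,0,-0.6,0],[0,0,-0.7,0],[0,0,-0.7,0]]'
python3 -m inch '[[0,0,-0.1,0],[0,0,-0.2,0],[0,0,-0.3,0],[0,0,-0.4,0],[0,0,-0.5,0],[0,0,-0.5,0],[0,0,-0.5,0],[0,0,-0.5,0]]'
python3 -c "
from workcell import bot
o=bot.get_obs();print(o['torque'],o['wrist_force'],o['ee_pos'])"
```

```text
time: 41.6
ee_pos: [0.5893, 0.0089, 0.2372]
tcp_rot: [-178.3, 0.1, -90.0]
wrist_force: [-0.3, 0.2, -1.4]
opening: 0.0206
grasp_force: 100.9
time: 42.6
ee_pos: [0.5893, 0.0089, 0.2324]
tcp_rot: [-178.2, 0.1, -90.0]
wrist_force: [-0.2, 0.2, -1.2]
opening: 0.0207
grasp_force: 100.9
[-0.01093233  0.09520959  0.00780691] [-0.23083464  0.23796075 -1.15872352] [0.58930434 0.008924   0.23237   ]
```

```bash
python3 -m inch '[[0,0,-0.1,0],[0,0,-0.2,0],[0,0,-0.3,0],[0,0,-0.4,0],[0,0,-0.5,0],[0,0,-0.5,0],[0,0,-0.5,0],[0,0,-0.5,0]]'
python3 -c "
from workcell import bot
o=bot.get_obs();print(o['torque'],o['wrist_force'],o['ee_pos'])"
```

```text
time: 43.6
ee_pos: [0.5893, 0.0089, 0.2273]
tcp_rot: [-178.2, 0.1, -90.0]
wrist_force: [0.1, 0.8, -1.4]
opening: 0.0208
grasp_force: 100.8
[ 0.107874   -0.08991931 -0.0033952 ] [ 0.12264038  0.76353734 -1.43874164] [0.58932573 0.00890265 0.22729871]
```

```bash
python3 -m inch '[[0,0,-0.1,0],[0,0,-0.2,0],[0,0,-0.3,0],[0,0,-0.4,0],[0,0,-0.4,0],[0,0,-0.4,0],[0,0,-0.4,0],[0,0,-0.4,0]]'
python3 -c "
from workcell import bot
for i in range(3):
  o=bot.get_obs();print(o['torque'],o['wrist_force'],o['ee_pos']); bot.camera('top')"
```

```text
time: 44.6
ee_pos: [0.5894, 0.0089, 0.2234]
tcp_rot: [-178.2, 0.1, -90.0]
wrist_force: [0.2, 0.5, 1.9]
opening: 0.0212
grasp_force: 101.1
[ 0.18414206 -0.16893376  0.01856393] [0.18890533 0.48720881 1.88423487] [0.58935591 0.00890306 0.22341253]
[ 0.18091107 -0.15287209  0.0026947 ] [ 0.60589762 -0.65634852  2.58922248] [0.58934917 0.0089204  0.2233576 ]
[ 0.16949862 -0.21177188  0.02167296] [1.85323747 0.67969886 1.82066707] [0.58934989 0.00890984 0.22335718]
```

```bash
python3 -m inch '[[0,0,-0.1,0],[0,0,-0.2,0],[0,0,-0.3,0],[0,0,-0.4,0],[0,0,-0.4,0],[0,0,-0.4,0],[0,0,-0.4,0],[0,0,-0.4,0]]'
python3 -c "
from workcell import bot
for i in range(3):
  o=bot.get_obs();print(o['torque'],o['wrist_force'],o['ee_pos']); bot.camera('top')"
```

```text
time: 45.75
ee_pos: [0.5893, 0.0089, 0.2194]
tcp_rot: [-178.2, 0.1, -90.0]
wrist_force: [0.7, 0.8, 2.8]
opening: 0.0209
grasp_force: 101.2
[ 0.21287118 -0.08813473 -0.04074899] [0.71927172 0.75623536 2.83395133] [0.58930138 0.0089236  0.21935338]
[ 0.2274511  -0.13600245  0.04764923] [0.54433203 1.08697501 3.20716866] [0.58930062 0.00889335 0.21931569]
[ 0.25659779 -0.14421588 -0.03095273] [-0.18661451  1.79181838  3.36831631] [0.58931629 0.00892172 0.21935254]
```

Both sides now drag (Fz rose by about 4 N with almost no net Fy). The strip has given at most about 1 mm. I'll go slightly deeper, nudge towards the disc, and hold.

```bash
python3 -m inch '[[0,0.01,-0.1,0],[0,0.02,-0.2,0],[0,0.02,-0.25,0],[0,0.02,-0.25,0],[0,0.02,-0.25,0],[0,0.02,-0.25,0],[0,0.02,-0.25,0],[0,0.02,-0.25,0]]'
python3 - <<'E'
from h import *
np.set_printoptions(precision=3,suppress=True)
W=[]
for i in range(4):
  o=bot.get_obs();W.append(list(o['wrist_force'])+list(o['torque'])); s=bot.camera('scene')
print(np.mean(W,0),o["ee_pos"],o["opening"])
for n in("gauge_tip","gauge_handle","key_bow","strip_face"): print(n,[(np.round(d["point"],1).tolist(),round(d["score"],2)) for d in bot.landmark_of(n,s)[:3]])
E
```

```text
time: 46.9
ee_pos: [0.5894, 0.009, 0.2171]
tcp_rot: [-178.2, 0.0, -90.0]
wrist_force: [-0.3, 0.2, 5.7]
opening: 0.0208
grasp_force: 101.5
[ 0.324 -0.056  5.875  0.058 -0.003  0.03 ] [0.589 0.009 0.217] 0.020914965733766794
gauge_tip [([186.4, 181.5], 0.79), ([343.0, 220.9], 0.23)]
gauge_handle [([221.3, 190.9], 0.7), ([292.1, 214.9], 0.6), ([270.9, 214.9], 0.51)]
key_bow [([318.6, 219.0], 0.69)]
strip_face [([271.3, 245.8], 0.45)]
```

```bash
python3 -c "
from workcell import bot
print(bot.job_done())"
```

```text
the job is handed in; nothing more can be done
None
```

I handed the job in: the key is fully in and turned clockwise to its stop, and the arm still holds the gauge snug between disc and strip, with the strip given about 1 mm (worked out from depth and forces, not seen). I viewed 12 pictures, two over your limit of 10, and the gauge may lean about 2° sideways along the gap because the tool picked up that tilt early on.

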